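Fill the empty well and pin the concentrator's guide bracket

ROBOT

A 7-joint arm with a two-finger parallel gripper is mounted at the origin on the work surface. World frame = base frame: x ahead of the robot, y to its left, z up, the work surface at z = 0. Lengths are in m, angles in rad, forces in N, time in s.
With the tool pointing down it reaches from about 0.425 to 0.95 m from the base axis. Payload 4.7 kg.
Tool frame: the origin (TCP) lies between the finger pads; the fingertips stand 22 mm ahead of it and the grasp point (between the pads) lies 3 mm ahead of it; x points along the fingers, z is the direction in which the jaws open and shut, and the axes are right-handed (so a half turn about x gives the same grasp; the last joint's range is limited). The gripper opens to 85 mm and grips with 20 to 120 N. Pads are 22 mm wide; open, the fingers measure 114 mm over their backs; the gripper's body (76 mm by 85 mm) begins 54 mm behind the grasp point. The pads swing forward as they close: fully open they stand 13 mm farther back than shut.
Start: joints at [1.162, 0.469, -0.049, 1.532, 0.024, 1.141, -0.082], TCP at [0.25, -0.627, 0.253] pointing down, gripper open.
Joint ranges: [-2.59, 2.59], [-0.33, 1.99], [-1.39, 1.29], [0.1, 2.45], [-1.04, 4.18], [0.21, 1.99], [-2.66, 2.66]. Speed limits (rad/s): [2.57, 2.57, 3.14, 3.14, 3.14, 3.14, 3.14].

INTERFACE

Orientations are given as a unit quaternion [x, y, z, w].
In Python, from cell import env gives the robot as it stands.
- The arm moves only by the tool move_arm, never from a script. Its argument "targets" is a list of rows, each an object with "dp": the shift along the tool's x, y, z in mm, a list of three; "spin": the turn about the tool's x in degrees; "gripper": the closure in counts, from 0 (fully open) to 255 (shut). A call has 1 to 10 rows; each row is the pose to reach, as a shift and turn from the pose measured when the call began, along the tool's axes at that moment; what a row does not reach only later rows make up. A row lasts 1/8 s, in which the tool goes at most 62.5 mm and 10.7 degrees, less where a joint would pass 70% of its speed; a pose out of reach is approached as far as the arm can. A call with a gripper value outside its range is refused whole. The fingers move at their own pace and stop on an object; the grip force is fixed at half the most. Time passes only in rows, so rows that repeat a pose let the fingers close. It gives the time, the measured TCP pose, the force and the opening at its end, in the units of the state.
- env.sense(): the state, without advancing time (a new reading comes with each control period).
- env.read_camera(name): name is "side" or "top"; returns (picture, depth): 480x640x3 uint8, red, green, blue; 480x640 float32, m along the optical axis (not along the pixel's ray), 0 where there is no reading.
- env.camera_model(name): a dict with "fx", "fy", "cx", "cy" (pixels), "pose" (4x4, takes a point from camera to world coordinates). Camera axes: x right, y up, looking along -z (the intrinsics and any distortion apply to the point x, -y, -z); pixel columns grow to the right and rows downward; lengths in m; the calibration is good to about 2 mm. A picture is of the moment at which its call begins. camera_model takes no time and is no camera call.
- env.job_done(): hands the job in, once; it reports no verdict.
Trained networks look in the newest picture that a camera, given by its name, has taken for a name from the list of things; names that differ only in an ending like _2 or _b are one class to them, and where a whole thing is asked for, a point or a joint stands for the part that bears it (a point fixed in the world has none). Each returns a list of dicts, best first, with "conf" (0 to 1); they miss things now and then, are a little off and sometimes report something else, mostly with a low value. They report only what shows in the picture. A call takes as long as a camera call.
- env.search_frame(camera, name): "at" ([x, y, z] in m, in world coordinates, good to about 4 mm: the middle of the surface that is visible of it).
- env.masks_of(camera, name): "pixels" (480x640 bool, what is visible of it).
- env.spot_point(camera, name): "at" ([x, y, z] in m, in world coordinates, good to about 4 mm: a listed point, or the origin of a listed thing).
The state is a dict: "time_s": time; "joint_positions": joint angles; "dq": joint speeds; "joint_efforts": joint torques, N m; "tcp_pos": TCP position; "tool_rot": TCP orientation; "wrist_force": force on the tool from outside, world axes, zero at the start; "moment": the same for the moment, N m; "gripper_width": opening from 0.0 (shut) to 1.0 (fully open).
Only numpy, scipy, OpenCV 4.12 (cv2) and the standard library are available. Lean on these libraries where they do the work, as an engineer would, in place of code of your own. Each camera call takes 0.05 s, during which the arm holds its last target.

TASK

Get the concentrator ready: first stand the spare vial in the one empty well of its block, fully down and upright, and let go of it. Then take the longer steel rod from the rod rest and thread it from above through the upper and then the lower bushing of the guide bracket, until its tip is about midway between the lower bushing and the base plate, not resting on the plate; finish with the gripper still holding the rod there, still. Leave the vials in place, the short rod and everything else where they are.

Things in the scene. Friction and masses are not known exactly. Their poses are not given: they have to be found in the camera images.
- concentrator: Fixed concentrator; origin on the table, z up, long side along y. Block 90 x 230 x 50 mm (y -155 to 75 mm) with a row of four wells; at its +y end a guide bracket: base plate 8 mm thick, column (x +-30, y 165 to 195 mm, 130 mm tall), two level arms one above the other (x +-25, y 105 to 175 mm, 15 mm thick), each with a vertical bore, both on the axis x = 0, y = 130 mm. Nothing is higher than 130 mm.
- well0 (a point): Centre of the mouth of well 0 (block top, 50 mm above the table). Bore 26 mm, 22 mm deep (floor 28 mm above the table). Wells are 50 mm apart along the concentrator's y, well 0 at the far end from the bracket. Three of the four hold a vial; which one is empty varies.
- well1 (a point): Centre of the mouth of well 1 (block top, 50 mm above the table). Bore 26 mm, 22 mm deep (floor 28 mm above the table). Wells are 50 mm apart along the concentrator's y, well 0 at the far end from the bracket. Three of the four hold a vial; which one is empty varies.
- well2 (a point): Centre of the mouth of well 2 (block top, 50 mm above the table). Bore 26 mm, 22 mm deep (floor 28 mm above the table). Wells are 50 mm apart along the concentrator's y, well 0 at the far end from the bracket. Three of the four hold a vial; which one is empty varies.
- well3 (a point): Centre of the mouth of well 3 (block top, 50 mm above the table). Bore 26 mm, 22 mm deep (floor 28 mm above the table). Wells are 50 mm apart along the concentrator's y, well 0 at the far end from the bracket. Three of the four hold a vial; which one is empty varies.
- bush_upper (a point): Centre of the upper mouth of the upper bushing, 130 mm above the table; bore 15 mm with a 3 mm chamfer, 15 mm long (130 down to 115 mm).
- bush_lower (a point): Centre of the upper mouth of the lower bushing, 75 mm above the table; bore 15 mm with a 3 mm chamfer, 15 mm long (75 down to 60 mm). Below it is open space down to the base plate's top, 8 mm above the table.
- vial_a: Capped brown vial like the spare, already standing in one of the wells (which one varies). Origin at the centre of its underside, 28 mm above the table.
- vial_b: Capped brown vial like the spare, already standing in one of the wells (which one varies). Origin at the centre of its underside, 28 mm above the table.
- vial_c: Capped brown vial like the spare, already standing in one of the wells (which one varies). Origin at the centre of its underside, 28 mm above the table.
- spare_vial: Spare vial standing on the table in front of the concentrator: a 24 mm cylinder, brown glass with a white cap of the same width, 72 mm tall, 35 g. Origin at the centre of its underside, z up.
- rod_rest: Fixed grey block, 60 x 130 x 45 mm (x, y, z), origin at the centre of its underside, with two vertical 13.5 mm sockets 35 mm deep (floor 10 mm above the table), at y = -40 and +40 mm.
- guide_rod: Guide rod, the longer of two plain steel rods standing upright in the rod rest: 12 mm thick, 190 mm long, about 165 g, the lowest 4 mm tapered to an 8.4 mm flat foot. Origin at the centre of its lower tip, z along the rod to its top. Stands in either socket, 35 mm of it inside, its top 200 mm above the table.
- short_rod: The shorter steel rod in the other socket, 12 mm thick and 110 mm long, not to be used. Origin at its lower tip, z up.
- reagent_bottle: Bystander, loose: brown glass bottle with a black cap, 56 mm across, 100 mm tall. Origin at the centre of its underside.
- small_jar: Bystander, loose: small clear glass jar, 34 mm across, 45 mm tall, standing between the rod rest and the concentrator. Origin at the centre of its underside.
- beaker: Bystander, loose: glass beaker, 70 mm across, 90 mm tall. Origin at the centre of its underside.
- well_plate: Bystander, loose: flat white well plate, 85 x 127 x 14 mm. Origin at the centre of its underside.
- trough: Bystander, loose: white open reagent trough, 50 x 130 x 35 mm. Origin at the centre of its underside.
- tip_box: Bystander, loose: grey pipette-tip box with a clear lid, 85 x 120 x 70 mm. Origin at the centre of its underside.

How it is judged:
By the outcome, as a careful person would: the job done as asked, in the order asked, and still so for the second after the job is handed in, while the arm keeps its last pose, push and grip.
It also fails if it takes over 64 s, if anything falls off the work surface, if the arm or the gripper's body presses on something with over 40 N, if the wrist force passes 120 N, or if a joint passes its speed limit or range.

## Working session

There is one attempt and no reset: what is moved stays moved. The work goes in short steps, Python scripts to look and compute and a tool call to move; the robot and the scene stay as the last step left them, time stands still between calls to the robot, and variables do not carry over. Pictures are saved under pics/ and viewed, and the job is handed in when it is done.

Besides the shell and the picture viewer there is one more tool, called after ">>>" in YAML: its name, and indented under it one key for each argument. move_arm: Moves the arm, as the interface text tells. Its arguments: {"type":"object","properties":{"targets":{"type":"array","items":{"type":"object","properties":{"dp":{"type":"array","items":{"type":"number"}},"spin":{"type":"number"},"gripper":{"type":"number"}}}}},"required":["targets"]}

```bash
mkdir -p pics; ls; python3 - <<'E'
from cell import env
import cv2
s=env.sense();print({k:(v if not hasattr(v,'round') else v) for k,v in s.items()})
for c in("top","side"):
    p,d=env.read_camera(c);cv2.imwrite(f"pics/{c}0.png",p[:,:,::-1])
    m=env.camera_model(c);print(c,m)
E
```

```text
pics
{'time_s': 0.0, 'joint_positions': array([ 1.162088  ,  0.46946967, -0.04860514,  1.53374698,  0.02410318,
        1.1410297 , -0.08228794]), 'dq': array([ 0.00052839,  0.0012967 , -0.00097836,  0.00136856, -0.00051361,
        0.00142636,  0.0005444 ]), 'joint_efforts': array([ 7.31540626e-05, -5.10324347e+01, -4.64500242e-02, -2.37719733e+01,
        1.07023545e-02,  7.54100096e-03,  5.88167254e-06]), 'tcp_pos': array([ 0.25005184, -0.62635584,  0.25221995]), 'tool_rot': array([ 0.39699946,  0.5860244 , -0.3962253 ,  0.58478401]), 'wrist_force': array([ 0.13289998, -1.16866152,  1.0323316 ]), 'moment': array([ 0.00521805, -0.00919696, -0.07624958]), 'gripper_width': 1.0024031971496346}
top {'fx': 552.9012181278388, 'fy': 552.9012181278388, 'cx': 328.70937395125617, 'cy': 232.66637403512664, 'pose': array([[-0.01989795,  0.99620676, -0.08471225,  0.47506717],
       [-0.99936371, -0.02232632, -0.02781582, -0.03547382],
       [-0.02960162,  0.08410487,  0.99601713,  1.07908169],
       [ 0.        ,  0.        ,  0.        ,  1.        ]])}
side {'fx': 592.5191848673805, 'fy': 592.5191848673805, 'cx': 311.87349776241496, 'cy': 243.14650288181173, 'pose': array([[-0.66731507,  0.40906155, -0.62238191, -0.14858056],
       [-0.7445384 , -0.34531421,  0.57133236,  0.62261685],
       [ 0.01879278,  0.84464593,  0.53499541,  0.70831394],
       [ 0.        ,  0.        ,  0.        ,  1.        ]])}
```

View pics/top0.png

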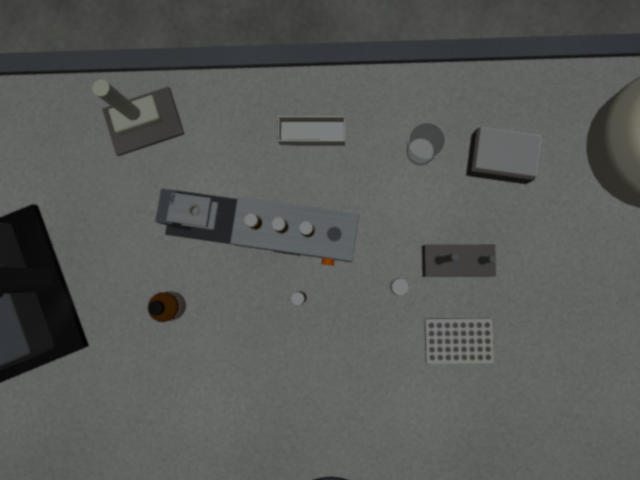

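View pics/side0.png

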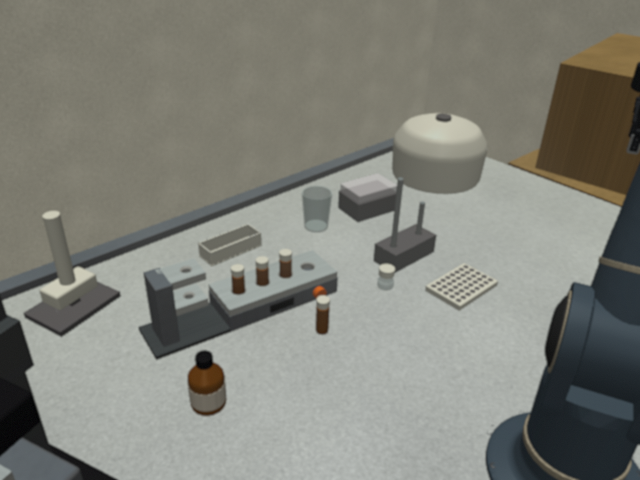

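```bash
python3 - <<'E'
from cell import env
import numpy as np
for c in("top","side"):
  env.read_camera(c)
  for n in["well0","well1","well2","well3","bush_upper","bush_lower","spare_vial","guide_rod","short_rod","rod_rest","concentrator","small_jar"]:
    for r in env.spot_point(c,n)[:5]: print(c,n,np.round(r["at"],4),round(r["conf"],2))
print(env.sense()["time_s"])
E
```

```text
top well0 [ 0.5646 -0.0188  0.046 ] 0.94
top well0 [0.5844 0.1316 0.0466] 0.89
top well0 [0.5725 0.0316 0.0505] 0.78
top well1 [ 0.5646 -0.0188  0.046 ] 0.94
top well1 [0.5844 0.1316 0.0466] 0.89
top well1 [0.5725 0.0316 0.0505] 0.78
top well2 [ 0.5646 -0.0188  0.046 ] 0.94
top well2 [0.5844 0.1316 0.0466] 0.89
top well2 [0.5725 0.0316 0.0505] 0.78
top well3 [ 0.5646 -0.0188  0.046 ] 0.94
top well3 [0.5844 0.1316 0.0466] 0.89
top well3 [0.5725 0.0316 0.0505] 0.78
top bush_upper [0.6045 0.2205 0.1308] 0.8
top bush_lower [0.6024 0.2222 0.0769] 0.78
top guide_rod [ 0.5128 -0.2078  0.0114] 0.52
top short_rod [ 0.5091 -0.2869  0.0091] 0.59
top short_rod [ 7.264e-01 -1.871e-01  6.000e-04] 0.52
top rod_rest [ 0.5061 -0.2486  0.002 ] 0.73
top rod_rest [ 0.5624 -0.018   0.0467] 0.43
top concentrator [ 0.5825  0.0938 -0.0075] 0.57
top small_jar [ 0.4622 -0.1375 -0.0078] 0.6
side well0 [0.5867 0.1275 0.0486] 0.81
side well0 [ 0.5634 -0.0176  0.0554] 0.8
side well0 [0.5698 0.0374 0.0521] 0.77
side well0 [0.5785 0.0791 0.0487] 0.6
side well1 [0.5867 0.1275 0.0486] 0.81
side well1 [ 0.5634 -0.0176  0.0554] 0.8
side well1 [0.5698 0.0374 0.0521] 0.77
side well1 [0.5785 0.0791 0.0487] 0.6
side well2 [0.5867 0.1275 0.0486] 0.81
side well2 [ 0.5634 -0.0176  0.0554] 0.8
side well2 [0.5698 0.0374 0.0521] 0.77
side well2 [0.5785 0.0791 0.0487] 0.6
side well3 [0.5867 0.1275 0.0486] 0.81
side well3 [ 0.5634 -0.0176  0.0554] 0.8
side well3 [0.5698 0.0374 0.0521] 0.77
side well3 [0.5785 0.0791 0.0487] 0.6
side bush_upper [0.6065 0.2216 0.1273] 0.75
side bush_upper [ 7.050e-01 -3.422e-01 -2.000e-04] 0.61
side bush_lower [0.6043 0.2261 0.0772] 0.8
side spare_vial [ 0.4425  0.0549 -0.0013] 0.96
side rod_rest [ 0.5055 -0.2526 -0.0028] 0.72
side rod_rest [0.4325 0.3044 0.0011] 0.43
side rod_rest [0.578  0.082  0.0488] 0.31
side concentrator [0.5798 0.0958 0.0014] 0.92
side small_jar [ 0.4636 -0.1358 -0.0034] 0.68
1.4
```

The empty well is well 0, the right-most, at about top (334,234) and side (307,267). The spare vial is at top (298,298). The long rod is in the left socket, at top (440,260). Next I'll measure these precisely from depth.

```bash
cat > h.py <<'E'
from cell import env
import numpy as np, cv2
from scipy.spatial.transform import Rotation as R
def cloud(c):
    p,d=env.read_camera(c);m=env.camera_model(c);T=m["pose"]
    v,u=np.mgrid[:480,:640]
    P=np.stack([(u-m["cx"])/m["fx"]*d,-(v-m["cy"])/m["fy"]*d,-d],-1)
    W=P@T[:3,:3].T+T[:3,3];W[d<=0]=np.nan
    return p,d,W
def ray(c,uv,z):
    m=env.camera_model(c);T=m["pose"]
    r=T[:3,:3]@np.array([(uv[0]-m["cx"])/m["fx"],-(uv[1]-m["cy"])/m["fy"],-1])
    return T[:3,3]+r*(z-T[2,3])/r[2]
def proj(c,P):
    m=env.camera_model(c);T=m["pose"];q=T[:3,:3].T@(np.asarray(P)-T[:3,3])
    return np.array([m["cx"]+m["fx"]*q[0]/-q[2],m["cy"]-m["fy"]*q[1]/-q[2]])
def state():
    s=env.sense();r=R.from_quat(s["tool_rot"]);M=r.as_matrix()
    print("t",round(s["time_s"],2),"tcp",np.round(s["tcp_pos"],4),"x",np.round(M[:,0],4),"z",np.round(M[:,2],4),"F",np.round(s["wrist_force"],1),"M",np.round(s["moment"],2),"w",round(s["gripper_width"],3),"q",np.round(s["joint_positions"],2))
    return s,M
def dp(target,s,M): return np.round(M.T@(np.asarray(target)-s["tcp_pos"])*1000,1)
E
python3 - <<'E'
from h import *
s,M=state()
p,d,W=cloud("top")
z=W[...,2]
def reg(n,x0,x1,y0,y1,z0,z1):
    m=(W[...,0]>x0)&(W[...,0]<x1)&(W[...,1]>y0)&(W[...,1]<y1)&(z>z0)&(z<z1)
    Q=W[m];r=cv2.minAreaRect(Q[:,:2].astype(np.float32)*1000)
    print(n,m.sum(),"mean",np.round(Q.mean(0),4),"std z",Q[:,2].std().round(4),"rect",r)
    return Q
reg("block",.5,.65,-.1,.2,.042,.058)
reg("upper",.5,.7,.15,.3,.12,.14)
reg("rest",.45,.56,-.34,-.16,.038,.052)
reg("rodtop",.45,.6,-.34,-.1,.185,.215)
reg("short",.45,.6,-.34,-.1,.11,.13)
reg("spare",.4,.5,.0,.1,.06,.085)
for i,y in enumerate([-.02,.03,.08,.13]): reg(f"cap{i}",.53,.62,y-.02,y+.03,.09,.11)
reg("table",.35,.40,-.1,.1,-.02,.02)
g=cv2.cvtColor(p,cv2.COLOR_RGB2BGR)
cv2.imwrite("pics/topz.png",cv2.resize(g[170:330,150:310],None,fx=3.7,fy=3.7,interpolation=cv2.INTER_CUBIC))
cv2.imwrite("pics/topz2.png",cv2.resize(g[200:310,290:510],None,fx=3.6,fy=3.6,interpolation=cv2.INTER_CUBIC))
E
```

```text
t 1.4 tcp [ 0.2503 -0.6269  0.2533] x [ 0.e+00 -1.e-04 -1.e+00] z [ 3.708e-01 -9.287e-01  1.000e-04] F [-0.1  0.2  1. ] M [ 0.   -0.01 -0.01] w 1.001 q [ 1.16  0.47 -0.05  1.53  0.02  1.14 -0.08]
block 5170 mean [0.5723 0.0566 0.0506] std z 0.0019 rect ((573.15234375, 58.407310485839844), (230.39564514160156, 90.28494262695312), 80.5723876953125)
upper 1561 mean [0.6041 0.2464 0.1304] std z 0.0022 rect ((604.2976684570312, 244.8687744140625), (90.82273864746094, 59.880897521972656), 80.8547134399414)
rest 2083 mean [ 0.5063 -0.2477  0.0453] std z 0.002 rect ((506.81298828125, -248.75836181640625), (130.64093017578125, 59.787635803222656), 88.77120208740234)
rodtop 56 mean [ 0.5076 -0.2081  0.1993] std z 0.0034 rect ((507.59478759765625, -208.7836151123047), (11.360507011413574, 11.104609489440918), 88.34906005859375)
short 57 mean [ 0.5063 -0.2692  0.1187] std z 0.0035 rect ((507.44342041015625, -248.59829711914062), (91.2538070678711, 10.54162311553955), 88.92877960205078)
spare 137 mean [0.4431 0.0523 0.0728] std z 0.0019 rect ((443.1415100097656, 52.49390411376953), (22.1416320800
[... 282 characters left out ...]
2 mean [0.5769 0.0821 0.1004] std z 0.0021 rect ((577.149169921875, 82.45923614501953), (22.36795425415039, 21.48577880859375), 44.00019454956055)
cap3 148 mean [0.585  0.1312 0.1002] std z 0.0025 rect ((585.1929321289062, 131.61798095703125), (22.768386840820312, 22.884300231933594), 40.638153076171875)
table 2692 mean [ 3.75e-01 -2.00e-04  7.00e-04] std z 0.0021 rect ((375.0127868652344, -0.0170440673828125), (49.954917907714844, 199.91893005371094), 0.000624261680059135)<stdin>:8: RuntimeWarning: Mean of empty slice.
  ret = um.true_divide(
  ret = _var(a, axis=axis, dtype=dtype, out=out, ddof=ddof,
  arrmean = um.true_divide(arrmean, div, out=arrmean,
  ret = ret.dtype.type(ret / rcount)
```

View pics/topz.png

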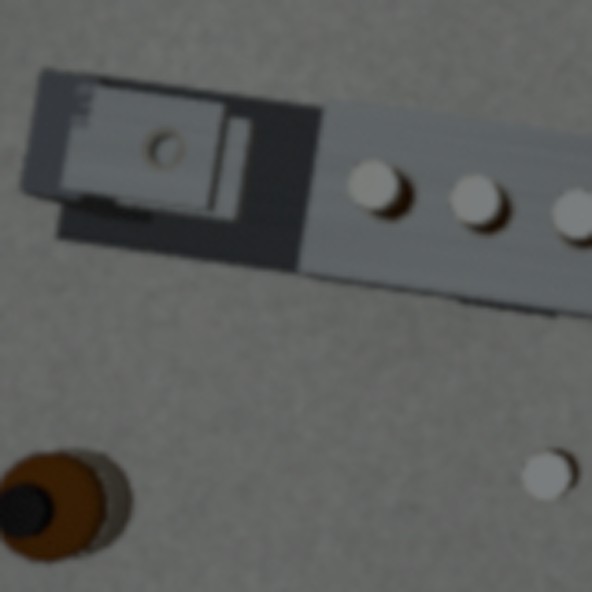

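View pics/topz2.png

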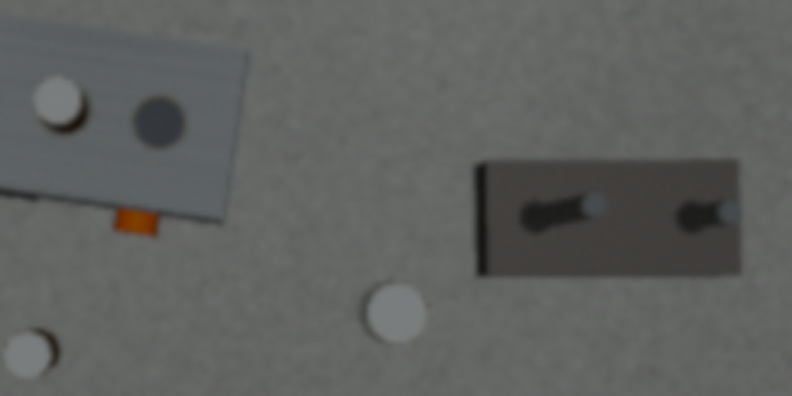

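>>> move_arm:
  targets:
    - {"dp": [-10, 15, -9], "spin": -3, "gripper": 0}
    - {"dp": [-25, 50, -30], "spin": -9, "gripper": 0}
    - {"dp": [-40, 95, -57], "spin": -16, "gripper": 0}
    - {"dp": [-55, 140, -84], "spin": -23, "gripper": 0}
    - {"dp": [-67, 185, -111], "spin": -30, "gripper": 0}
    - {"dp": [-67, 230, -138], "spin": -37, "gripper": 0}
    - {"dp": [-67, 275, -165], "spin": -44, "gripper": 0}
    - {"dp": [-67, 315, -190], "spin": -51, "gripper": 0}
    - {"dp": [-67, 340, -205], "spin": -57, "gripper": 0}
    - {"dp": [-67, 354, -211], "spin": -59, "gripper": 0}

```text
time_s: 2.7
tcp_pos: [0.5022, -0.2968, 0.3213]
tool_rot: [0.055, 0.705, -0.055, 0.705]
wrist_force: [-0.6, -0.4, 0.1]
gripper_width: 0.995
```

```bash
python3 - <<'E'
from h import *
s,M=state();print(dp([.443,.0525,.16],s,M))
E
```

```text
t 2.7 tcp [ 0.5022 -0.2968  0.3213] x [ 1.3e-03 -3.0e-04 -1.0e+00] z [ 0.988  -0.1548  0.0013] F [-0.6 -0.4  0.1] M [-0.01  0.03 -0.06] w 0.995 q [ 0.78  0.3  -0.4   1.65  0.12  1.22  0.19]
[ 161.1  335.9 -112.8]
```

>>> move_arm:
  targets:
    - {"dp": [0, 15, -5], "spin": 5, "gripper": 0}
    - {"dp": [0, 50, -17], "spin": 14, "gripper": 0}
    - {"dp": [0, 95, -32], "spin": 24, "gripper": 0}
    - {"dp": [10, 140, -47], "spin": 34, "gripper": 0}
    - {"dp": [35, 185, -62], "spin": 44, "gripper": 0}
    - {"dp": [65, 230, -77], "spin": 54, "gripper": 0}
    - {"dp": [95, 270, -91], "spin": 64, "gripper": 0}
    - {"dp": [125, 305, -103], "spin": 74, "gripper": 0}
    - {"dp": [150, 328, -111], "spin": 84, "gripper": 0}
    - {"dp": [161, 336, -113], "spin": 90.5, "gripper": 0}

```text
time_s: 3.95
tcp_pos: [0.4417, 0.0538, 0.1592]
tool_rot: [-0.539, -0.457, 0.54, -0.457]
wrist_force: [-0.2, -0.7, -0.3]
gripper_width: 1.001
```

```bash
python3 - <<'E'
from h import *
s,M=state();print(dp([.443,.0525,.036],s,M))
E
```

```text
t 3.95 tcp [0.4417 0.0538 0.1592] x [-5.e-04 -5.e-04 -1.e+00] z [-1.652e-01 -9.863e-01  6.000e-04] F [-0.2 -0.7 -0.3] M [-0.07  0.01  0.06] w 1.001 q [ 0.16  0.25 -0.43  2.14  0.14  0.79 -2.1 ]
[123.2   1.5   1. ]
```

>>> move_arm:
  targets:
    - {"dp": [30, 1.5, 1], "spin": 0, "gripper": 0}
    - {"dp": [70, 1.5, 1], "spin": 0, "gripper": 0}
    - {"dp": [105, 1.5, 1], "spin": 0, "gripper": 60}
    - {"dp": [123, 1.5, 1], "spin": 0, "gripper": 90}
    - {"dp": [123, 1.5, 1], "spin": 0, "gripper": 120}
    - {"dp": [123, 1.5, 1], "spin": 0, "gripper": 255}
    - {"dp": [123, 1.5, 1], "spin": 0, "gripper": 255}
    - {"dp": [123, 1.5, 1], "spin": 0, "gripper": 255}
    - {"dp": [123, 1.5, 1], "spin": 0, "gripper": 255}

```text
time_s: 5.08
tcp_pos: [0.4439, 0.0525, 0.0372]
tool_rot: [0.54, 0.456, -0.539, 0.457]
wrist_force: [-1.0, -1.0, 7.0]
gripper_width: 0.265
```

```bash
python3 - <<'E'
from h import *
s,M=state();p,d,W=cloud("side");cv2.imwrite("pics/s1.png",p[:,:,::-1])
E
```

```text
t 5.08 tcp [0.4439 0.0525 0.0372] x [ 1.8e-03 -6.0e-04 -1.0e+00] z [-1.655e-01 -9.862e-01  3.000e-04] F [-1. -1.  7.] M [-0.09  0.07 -0.01] w 0.265 q [ 0.06  0.46 -0.33  2.22  0.32  0.5  -2.25]
```

View pics/s1.png

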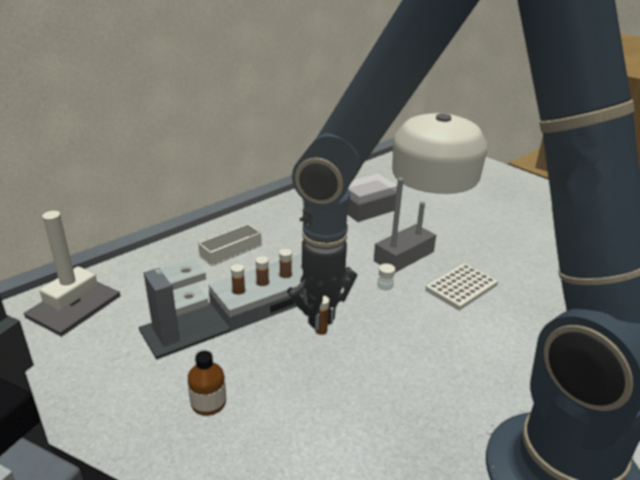

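>>> move_arm:
  targets:
    - {"dp": [0, 0, 0], "spin": 0, "gripper": 100}
    - {"dp": [0, 0, 0], "spin": 0, "gripper": 100}
    - {"dp": [0, 0, 0], "spin": 0, "gripper": 100}

```text
time_s: 5.5
tcp_pos: [0.4438, 0.0524, 0.0372]
tool_rot: [0.54, 0.456, -0.54, 0.457]
wrist_force: [-0.3, 0.3, 0.0]
gripper_width: 0.608
```

>>> move_arm:
  targets:
    - {"dp": [0, 0, 0], "spin": -10, "gripper": 100}
    - {"dp": [0, 0, 0], "spin": -20, "gripper": 100}
    - {"dp": [0, 0, 0], "spin": -30, "gripper": 100}
    - {"dp": [0, 0, 0], "spin": -40, "gripper": 100}
    - {"dp": [0, 0, 0], "spin": -50, "gripper": 100}
    - {"dp": [0, 0, 0], "spin": -60, "gripper": 100}
    - {"dp": [0, 0, 0], "spin": -70, "gripper": 100}
    - {"dp": [0, 0, 0], "spin": -80, "gripper": 100}
    - {"dp": [0, 0, 0], "spin": -90, "gripper": 100}
    - {"dp": [0, 0, 0], "spin": -90, "gripper": 100}

```text
time_s: 6.75
tcp_pos: [0.4436, 0.0523, 0.0369]
tool_rot: [0.06, 0.704, -0.06, 0.705]
wrist_force: [-0.8, 0.7, -1.1]
gripper_width: 0.61
```

```bash
python3 - <<'E'
from h import *
s,M=state()
E
```

```text
t 6.75 tcp [0.4436 0.0523 0.0369] x [ 8.e-04  0.e+00 -1.e+00] z [ 9.858e-01 -1.680e-01  8.000e-04] F [-0.8  0.7 -1.1] M [-0.01  0.01  0.  ] w 0.61 q [ 0.38  0.56 -0.74  2.21  0.67  0.61 -1.01]
```

Next I'll close to centre the vial on the other axis, open, and lift 170 mm and sideways to clear the camera's view.

>>> move_arm:
  targets:
    - {"dp": [0, 0, 0], "spin": 0, "gripper": 255}
    - {"dp": [0, 0, 0], "spin": 0, "gripper": 255}
    - {"dp": [0, 0, 0], "spin": 0, "gripper": 255}
    - {"dp": [0, 0, 0], "spin": 0, "gripper": 255}

```text
time_s: 7.25
tcp_pos: [0.4436, 0.0523, 0.037]
tool_rot: [0.06, 0.704, -0.06, 0.705]
wrist_force: [-0.1, 0.5, 1.7]
gripper_width: 0.261
```

```bash
python3 - <<'E'
from h import *
s,M=state()
E
```

```text
t 7.25 tcp [0.4436 0.0523 0.037 ] x [ 9.e-04 -4.e-04 -1.e+00] z [ 0.9858 -0.1682  0.001 ] F [-0.1  0.5  1.7] M [-0.13  0.07  0.05] w 0.261 q [ 0.38  0.55 -0.74  2.21  0.67  0.61 -1.01]
```

>>> move_arm:
  targets:
    - {"dp": [0, 0, 0], "spin": 0, "gripper": 80}
    - {"dp": [0, 0, 0], "spin": 0, "gripper": 80}
    - {"dp": [0, 0, 0], "spin": 0, "gripper": 80}
    - {"dp": [-30, 0, 0], "spin": 0, "gripper": 80}
    - {"dp": [-80, 0, 0], "spin": 0, "gripper": 80}
    - {"dp": [-125, -20, 0], "spin": 0, "gripper": 80}
    - {"dp": [-140, -70, 15], "spin": 0, "gripper": 80}
    - {"dp": [-150, -120, 30], "spin": 0, "gripper": 80}
    - {"dp": [-150, -150, 40], "spin": 0, "gripper": 80}

```text
time_s: 8.38
tcp_pos: [0.458, -0.1052, 0.1879]
tool_rot: [0.06, 0.704, -0.062, 0.705]
wrist_force: [0.4, 0.0, -0.2]
gripper_width: 0.69
```

```bash
python3 - <<'E'
from h import *
s,M=state()
for i in range(3):
    p,d,W=cloud("top")
    z=W[...,2];m=(W[...,0]>.4)&(W[...,0]<.48)&(W[...,1]>.01)&(W[...,1]<.09)&(z>.06)&(z<.085)
    Q=W[m];print(m.sum(),Q.mean(0),np.median(Q[:,2]),cv2.minAreaRect(Q[:,:2].astype(np.float32)*1000))
cv2.imwrite("pics/t2.png",p[:,:,::-1])
E
```

```text
t 8.38 tcp [ 0.458  -0.1052  0.1879] x [ 0.0025 -0.0019 -1.    ] z [ 0.9851 -0.1717  0.0028] F [ 0.4  0.  -0.2] M [-0.   -0.02  0.08] w 0.69 q [ 0.92  0.35 -0.94  2.04  0.36  0.92 -0.38]
139 [0.44302335 0.05422107 0.07252193] 0.07261803307141568 ((442.98394775390625, 54.27961730957031), (21.964704513549805, 22.03211212158203), 87.47221374511719)
140 [0.44298581 0.05414439 0.07251544] 0.07258521010182961 ((443.0364074707031, 54.49603271484375), (21.967281341552734, 21.889305114746094), 87.5008773803711)
138 [0.44301897 0.05427143 0.07237798] 0.0725563839082396 ((443.1668395996094, 54.28812789916992), (21.82879638671875, 21.80744743347168), 86.69037628173828)
```

View pics/t2.png

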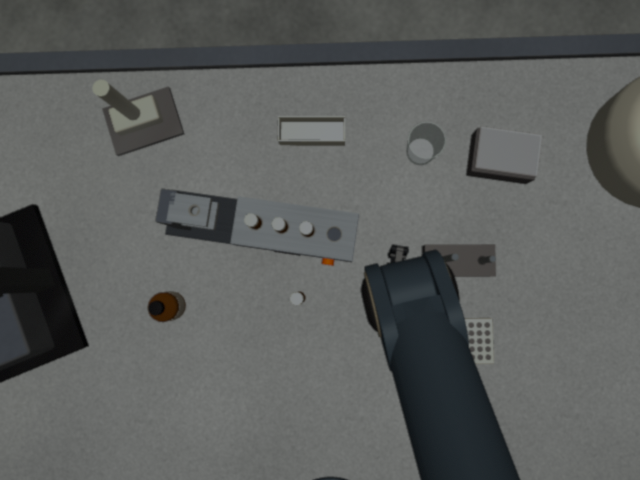

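```bash
python3 - <<'E'
from h import *
for i in range(4):
    p,d,W=cloud("top");z=W[...,2]
    m=(W[...,0]>.5)&(W[...,0]<.65)&(W[...,1]>-.1)&(W[...,1]<.2)&(z>.042)&(z<.058)
    r=cv2.minAreaRect(W[m][:,:2].astype(np.float32)*1000);a=np.deg2rad(r[2]);e=np.array([np.cos(a),np.sin(a)])
    c=np.array(r[0]);print("rect",r,"well0",c-75*e,"bush",c+170*e)
    g=cv2.cvtColor(p,cv2.COLOR_RGB2GRAY).astype(float)
    u=cv2.GaussianBlur(g,(0,0),.5)[222:246,322:348]
    w=np.clip(u[[0,0,-1,-1],[0,-1,0,-1]].mean()-8-u,0,None)
    vv,uu=np.mgrid[222:246,322:348]
    # threshold binary, main component
    t=(u.min()+np.median(u[:3]))/2; b=(u<t).astype(np.uint8);n,l,st,ce=cv2.connectedComponentsWithStats(b)
    k=1+st[1:,4].argmax();uv=ce[k]+[322,222];print("mouth uv",uv,st[k],ray("top",uv,.05)*1000)
    # upper bore
    for cn,(u0,v0) in{"bore":(184,200)}.items():pass
# neighbour caps in camera frame, disc centroid
E
```

```text
rect ((573.267578125, 58.40538024902344), (230.4788818359375, 90.46945190429688), 80.48104858398438) well0 [560.86454124 -15.56194143] bush [601.38112841 226.06464271]
mouth uv [333.74842767 233.52201258] [  5   5  14  14 159] [560.77695923 -16.11708275  50.        ]
rect ((573.3416748046875, 58.46829605102539), (230.5753631591797, 90.60981750488281), 80.54976654052734) well0 [561.02735986 -15.51384806] bush [601.25412201 226.16115604]
mouth uv [333.74842767 233.52201258] [  5   5  14  14 159] [560.77695923 -16.11708275  50.        ]
rect ((573.237060546875, 58.41456985473633), (230.44866943359375, 90.52584838867188), 80.55148315429688) well0 [560.92496216 -15.56794317] bush [601.14448357 226.10826604]
mouth uv [333.74842767 233.52201258] [  5   5  14  14 159] [560.77695923 -16.11708275  50.        ]
rect ((575.8530883789062, 73.61831665039062), (261.4159851074219, 90.6248779296875), 80.42843627929688) well0 [ 5.63382136e+02 -3.37584655e-01] bush [604.12058124 241.25169294]
mouth uv [333.74842767 233.52201258] [  5   5  14  14 159] [560.77695923 -16.11708275  50.        ]
```

```bash
python3 - <<'E'
from h import *
s,M=state();print(dp([.4436,.0523,.12],s,M),dp([.4436,.0523,.054],s,M))
E
```

```text
t 8.72 tcp [ 0.4575 -0.1008  0.1871] x [ 7.e-04 -1.e-04 -1.e+00] z [ 9.862e-01 -1.656e-01  7.000e-04] F [0.5 0.1 0.1] M [ 0.03  0.02 -0.05] w 0.686 q [ 0.91  0.35 -0.94  2.04  0.36  0.92 -0.39]
[ 67.  148.7 -39.1] [133.  148.7 -39.1]
```

>>> move_arm:
  targets:
    - {"dp": [0, 30, -8], "spin": 0, "gripper": 80}
    - {"dp": [0, 80, -21], "spin": 0, "gripper": 80}
    - {"dp": [10, 125, -33], "spin": 0, "gripper": 80}
    - {"dp": [40, 148.7, -39.1], "spin": 0, "gripper": 80}
    - {"dp": [50, 148.7, -39.1], "spin": 0, "gripper": 80}
    - {"dp": [60, 148.7, -39.1], "spin": 0, "gripper": 80}

```text
time_s: 9.48
tcp_pos: [0.4437, 0.0522, 0.1267]
tool_rot: [0.058, 0.704, -0.059, 0.705]
wrist_force: [1.3, -0.0, -0.1]
gripper_width: 0.686
```

```bash
python3 - <<'E'
from h import *
s,M=state();print(dp([.4436,.0523,.054],s,M))
E
```

```text
t 9.47 tcp [0.4437 0.0522 0.1267] x [ 8.e-04 -5.e-04 -1.e+00] z [ 9.863e-01 -1.650e-01  9.000e-04] F [ 1.3 -0.  -0.1] M [ 0.02 -0.   -0.  ] w 0.686 q [ 0.54  0.42 -0.91  2.14  0.47  0.79 -0.83]
[72.7  0.1 -0.2]
```

>>> move_arm:
  targets:
    - {"dp": [25, 0, 0], "spin": 0, "gripper": 80}
    - {"dp": [55, 0, 0], "spin": 0, "gripper": 80}
    - {"dp": [72, 0, 0], "spin": 0, "gripper": 80}
    - {"dp": [72.5, 0, 0], "spin": 0, "gripper": 80}
    - {"dp": [72.5, 0, 0], "spin": 0, "gripper": 255}
    - {"dp": [72.5, 0, 0], "spin": 0, "gripper": 255}
    - {"dp": [72.5, 0, 0], "spin": 0, "gripper": 255}
    - {"dp": [72.5, 0, 0], "spin": 0, "gripper": 255}
    - {"dp": [72.5, 0, 0], "spin": 0, "gripper": 255}

```text
time_s: 10.6
tcp_pos: [0.4445, 0.052, 0.0551]
tool_rot: [0.058, 0.704, -0.059, 0.706]
wrist_force: [-0.6, -0.8, 7.4]
gripper_width: 0.266
```

```bash
python3 - <<'E'
from h import *
s,M=state();print(dp([.5614,-.0179,.135],s,M))
E
```

```text
t 10.6 tcp [0.4445 0.052  0.0551] x [ 0.0026 -0.0012 -1.    ] z [ 0.9862 -0.1653  0.0028] F [-0.6 -0.8  7.4] M [-0.25  0.18 -0.02] w 0.266 q [ 0.42  0.53 -0.78  2.2   0.63  0.65 -0.98]
[-79.5 -49.7 127.1]
```

>>> move_arm:
  targets:
    - {"dp": [-20, 0, 0], "spin": 0, "gripper": 255}
    - {"dp": [-50, -2, 10], "spin": 0, "gripper": 255}
    - {"dp": [-75, -12, 35], "spin": 0, "gripper": 255}
    - {"dp": [-80, -25, 65], "spin": 0, "gripper": 255}
    - {"dp": [-80, -38, 95], "spin": 0, "gripper": 255}
    - {"dp": [-80, -46, 117], "spin": 0, "gripper": 255}
    - {"dp": [-80, -49.7, 127], "spin": 0, "gripper": 255}
    - {"dp": [-80, -49.7, 127], "spin": 0, "gripper": 255}

```text
time_s: 11.6
tcp_pos: [0.5612, -0.0178, 0.1353]
tool_rot: [0.059, 0.704, -0.059, 0.705]
wrist_force: [-0.2, -0.3, -1.2]
gripper_width: 0.266
```

```bash
python3 - <<'E'
from h import *
s,M=state();print(dp([.5614,-.0179,.110],s,M))
p,d,W=cloud("side");cv2.imwrite("pics/s3.png",cv2.resize(p[200:360,200:400,::-1],None,fx=3.7,fy=3.7,interpolation=cv2.INTER_CUBIC))
for P in([.5614,-.0179,.05],[.5614,-.0179,s["tcp_pos"][2]-.0551]):print((proj("side",P)-[200,200])*3.7)
E
```

```text
t 11.6 tcp [ 0.5612 -0.0178  0.1353] x [ 2.e-03 -8.e-04 -1.e+00] z [ 0.9862 -0.1657  0.0021] F [-0.2 -0.3 -1.2] M [ 0.03 -0.02 -0.01] w 0.266 q [ 0.58  0.56 -0.84  1.89  0.52  0.92 -0.68]
[25.3 -0.   0.2]
[396.42604904 243.6231257 ]
[397.26578242 195.96264246]
```

View pics/s3.png

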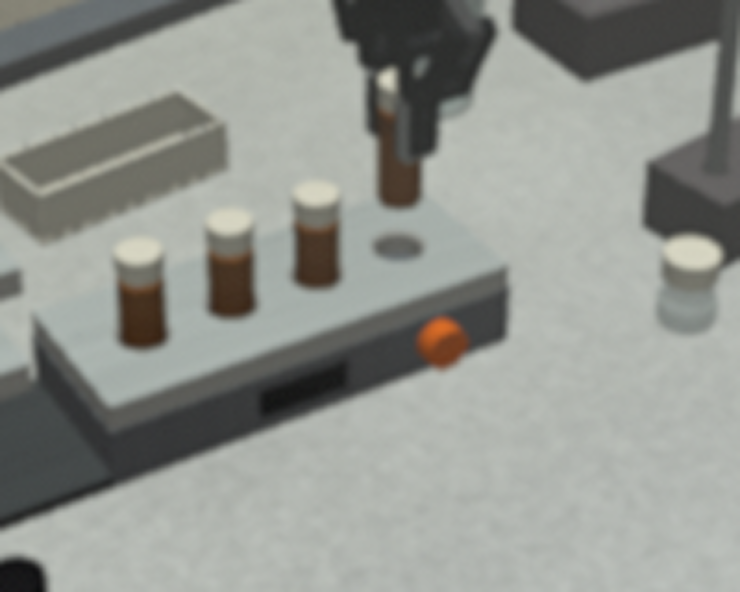

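>>> move_arm:
  targets:
    - {"dp": [12, 0, 0.2], "spin": 0, "gripper": 255}
    - {"dp": [24, 0, 0.2], "spin": 0, "gripper": 255}
    - {"dp": [28, 0, 0.2], "spin": 0, "gripper": 255}
    - {"dp": [31, 0, 0.2], "spin": 0, "gripper": 255}
    - {"dp": [34, 0, 0.2], "spin": 0, "gripper": 255}

```text
time_s: 12.28
tcp_pos: [0.5613, -0.0173, 0.1016]
tool_rot: [0.058, 0.704, -0.059, 0.706]
wrist_force: [-0.5, -1.5, -0.5]
gripper_width: 0.267
```

```bash
python3 - <<'E'
from h import *
s,M=state();print(dp([.5614,-.0179,.0832],s,M))
E
```

```text
t 12.28 tcp [ 0.5613 -0.0173  0.1016] x [ 0.0027 -0.0012 -1.    ] z [ 0.9864 -0.1644  0.0029] F [-0.5 -1.5 -0.5] M [-0.07 -0.01  0.  ] w 0.267 q [ 0.55  0.6  -0.81  1.91  0.57  0.87 -0.71]
[18.4 -0.5  0.2]
```

>>> move_arm:
  targets:
    - {"dp": [4, 0, 0], "spin": 0, "gripper": 255}
    - {"dp": [8, 0, 0], "spin": 0, "gripper": 255}
    - {"dp": [12, 0, 0], "spin": 0, "gripper": 255}
    - {"dp": [15, 0, 0], "spin": 0, "gripper": 255}

```text
time_s: 12.78
tcp_pos: [0.5613, -0.0173, 0.0863]
tool_rot: [0.058, 0.704, -0.059, 0.706]
wrist_force: [0.4, -0.2, -0.6]
gripper_width: 0.265
```

```bash
python3 - <<'E'
from h import *
s,M=state()
E
```

```text
t 12.78 tcp [ 0.5613 -0.0173  0.0863] x [ 0.0025 -0.0011 -1.    ] z [ 0.9864 -0.1645  0.0027] F [ 0.4 -0.2 -0.6] M [-0.01 -0.05 -0.02] w 0.265 q [ 0.54  0.62 -0.79  1.92  0.59  0.84 -0.73]
```

Free entry. I'll go down the last 3 mm or so until it touches.

>>> move_arm:
  targets:
    - {"dp": [1.5, 0, 0], "spin": 0, "gripper": 255}
    - {"dp": [3, 0, 0], "spin": 0, "gripper": 255}
    - {"dp": [3.5, 0, 0], "spin": 0, "gripper": 255}

```text
time_s: 13.15
tcp_pos: [0.5613, -0.0173, 0.0831]
tool_rot: [0.058, 0.704, -0.059, 0.706]
wrist_force: [-2.9, -1.1, 5.4]
gripper_width: 0.264
```

```bash
python3 - <<'E'
from h import *
s,M=state()
E
```

```text
t 13.15 tcp [ 0.5613 -0.0173  0.0831] x [ 0.0025 -0.0015 -1.    ] z [ 0.9864 -0.1645  0.0027] F [-2.9 -1.1  5.4] M [-0.08  0.54  0.02] w 0.264 q [ 0.54  0.63 -0.79  1.92  0.6   0.84 -0.74]
```

>>> move_arm:
  targets:
    - {"dp": [0, 0, 0], "spin": 0, "gripper": 80}
    - {"dp": [0, 0, 0], "spin": 0, "gripper": 80}
    - {"dp": [0, 0, 0], "spin": 0, "gripper": 80}
    - {"dp": [0, 0, 0], "spin": 0, "gripper": 80}
    - {"dp": [-20, 0, 0], "spin": 0, "gripper": 80}
    - {"dp": [-60, 0, 0], "spin": 0, "gripper": 80}
    - {"dp": [-110, 0, 0], "spin": 0, "gripper": 80}
    - {"dp": [-150, -10, 0], "spin": 0, "gripper": 80}
    - {"dp": [-175, -40, 0], "spin": 0, "gripper": 80}
    - {"dp": [-180, -70, 0], "spin": 0, "gripper": 80}

```text
time_s: 14.4
tcp_pos: [0.5503, -0.086, 0.2669]
tool_rot: [0.057, 0.702, -0.059, 0.708]
wrist_force: [0.5, 0.9, -1.2]
gripper_width: 0.685
```

```bash
python3 - <<'E'
from h import *
s,M=state();print(dp([.5082,-.2105,.255],s,M))
p,d,W=cloud("side");cv2.imwrite("pics/s4.png",cv2.resize(p[200:360,200:400,::-1],None,fx=3.7,fy=3.7,interpolation=cv2.INTER_CUBIC))
E
```

```text
t 14.4 tcp [ 0.5503 -0.086   0.2669] x [ 0.0077 -0.0027 -1.    ] z [ 0.9866 -0.1632  0.0081] F [ 0.5  0.9 -1.2] M [-0.01 -0.    0.03] w 0.685 q [ 0.8   0.41 -0.94  1.77  0.36  1.14 -0.42]
[  11.9 -129.7  -21.3]
```

View pics/s4.png

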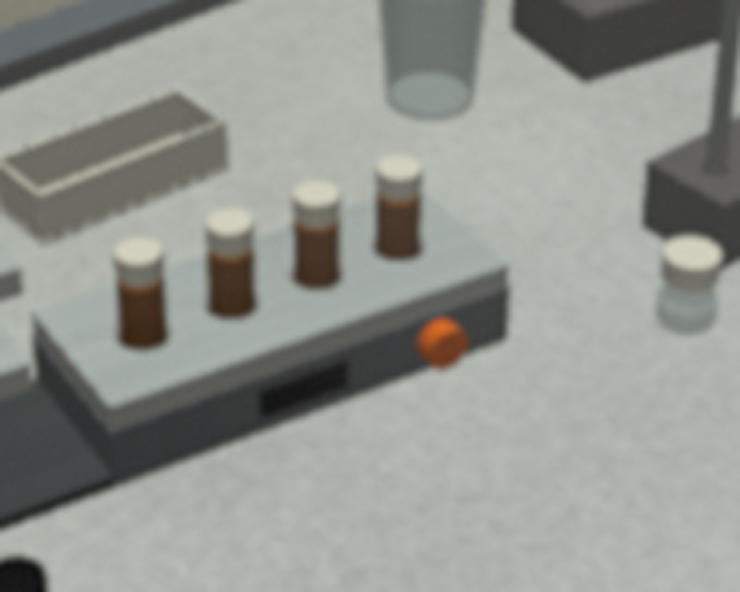

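The spare stands level with its neighbours at (398,205) in the crop. Next is the rod.

>>> move_arm:
  targets:
    - {"dp": [2, -25, -4], "spin": 0, "gripper": 60}
    - {"dp": [5, -65, -11], "spin": 0, "gripper": 60}
    - {"dp": [8, -100, -17], "spin": 0, "gripper": 60}
    - {"dp": [10, -122, -20], "spin": 0, "gripper": 60}
    - {"dp": [10, -129.7, -21.3], "spin": 0, "gripper": 60}
    - {"dp": [10, -129.7, -21.3], "spin": 0, "gripper": 60}

```text
time_s: 15.2
tcp_pos: [0.5068, -0.2155, 0.2572]
tool_rot: [0.058, 0.702, -0.062, 0.707]
wrist_force: [1.1, -0.3, 0.5]
gripper_width: 0.768
```

```bash
python3 - <<'E'
from h import *
s,M=state();print(dp([.5082,-.2105,.163],s,M))
p,d,W=cloud("side");cv2.imwrite("pics/s5.png",cv2.resize(p[130:290,320:480,::-1],None,fx=3.7,fy=3.7,interpolation=cv2.INTER_CUBIC))
print((proj("side",[.5082,-.2107,.2])-[320,130])*3.7)
E
```

```text
t 15.2 tcp [ 0.5068 -0.2155  0.2572] x [ 0.0062 -0.006  -1.    ] z [ 0.9854 -0.17    0.0071] F [ 1.1 -0.3  0.5] M [-0.03  0.03  0.01] w 0.768 q [ 1.04  0.4  -0.92  1.79  0.36  1.12 -0.17]
[94.1  5.6 -0.1]
[297.04029415 177.81860541]
```

View pics/s5.png

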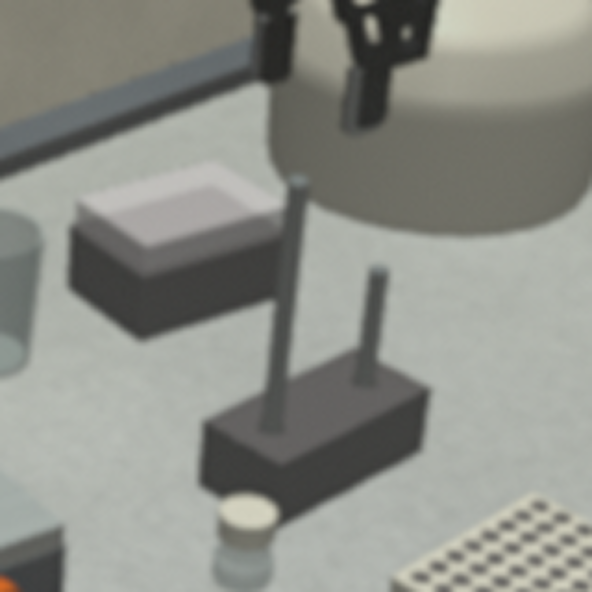

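>>> move_arm:
  targets:
    - {"dp": [5, 5.6, 0], "spin": 0, "gripper": 80}
    - {"dp": [10, 5.6, 0], "spin": 0, "gripper": 80}

```text
time_s: 15.5
tcp_pos: [0.5085, -0.2074, 0.247]
tool_rot: [0.057, 0.702, -0.06, 0.707]
wrist_force: [-0.3, -0.0, 0.2]
gripper_width: 0.686
```

```bash
python3 - <<'E'
from h import *
s,M=state();print(dp([.5082,-.2105,.163],s,M))
E
```

```text
t 15.5 tcp [ 0.5085 -0.2074  0.247 ] x [ 0.0066 -0.0054 -1.    ] z [ 0.9862 -0.1657  0.0074] F [-0.3 -0.   0.2] M [-0.01 -0.03  0.02] w 0.686 q [ 1.02  0.41 -0.92  1.81  0.37  1.1  -0.19]
[84.  -2.8 -0.4]
```

>>> move_arm:
  targets:
    - {"dp": [15, -2.8, -0.4], "spin": 0, "gripper": 80}
    - {"dp": [40, -2.8, -0.4], "spin": 0, "gripper": 80}
    - {"dp": [70, -2.8, -0.4], "spin": 0, "gripper": 80}
    - {"dp": [83, -2.8, -0.4], "spin": 0, "gripper": 80}
    - {"dp": [84, -2.8, -0.4], "spin": 0, "gripper": 80}
    - {"dp": [84, -2.8, -0.4], "spin": 0, "gripper": 80}

```text
time_s: 16.25
tcp_pos: [0.5088, -0.2105, 0.1637]
tool_rot: [0.057, 0.702, -0.06, 0.708]
wrist_force: [-0.3, 0.4, -0.3]
gripper_width: 0.686
```

```bash
python3 - <<'E'
from h import *
s,M=state();print(dp([.5082,-.2105,.163],s,M))
E
```

```text
t 16.25 tcp [ 0.5088 -0.2105  0.1637] x [ 0.0079 -0.0056 -1.    ] z [ 0.9862 -0.1655  0.0088] F [-0.3  0.4 -0.3] M [0.02 0.01 0.  ] w 0.686 q [ 0.96  0.5  -0.85  1.89  0.47  0.95 -0.28]
[ 0.7 -0.1 -0.6]
```

>>> move_arm:
  targets:
    - {"dp": [0, 0, -0.6], "spin": 0, "gripper": 130}
    - {"dp": [0, 0, -0.6], "spin": 0, "gripper": 255}
    - {"dp": [0, 0, -0.6], "spin": 0, "gripper": 255}
    - {"dp": [0, 0, -0.6], "spin": 0, "gripper": 255}
    - {"dp": [0, 0, -0.6], "spin": 0, "gripper": 255}
    - {"dp": [0, 0, -0.6], "spin": 0, "gripper": 255}

```text
time_s: 17.0
tcp_pos: [0.5084, -0.2104, 0.1643]
tool_rot: [0.057, 0.702, -0.061, 0.708]
wrist_force: [-1.6, 0.9, 5.5]
gripper_width: 0.123
```

```bash
python3 - <<'E'
from h import *
s,M=state()
E
```

```text
t 17.0 tcp [ 0.5084 -0.2104  0.1643] x [ 0.0081 -0.0062 -0.9999] z [ 0.9861 -0.1656  0.009 ] F [-1.6  0.9  5.5] M [0.08 0.51 0.06] w 0.123 q [ 0.96  0.5  -0.85  1.9   0.47  0.95 -0.28]
```

>>> move_arm:
  targets:
    - {"dp": [-5, 0, 0], "spin": 0, "gripper": 255}
    - {"dp": [-18, 0, 0], "spin": 0, "gripper": 255}
    - {"dp": [-38, 0, 0], "spin": 0, "gripper": 255}
    - {"dp": [-65, 0, 0], "spin": 0, "gripper": 255}
    - {"dp": [-100, 0, 0], "spin": 0, "gripper": 255}
    - {"dp": [-130, 0, 0], "spin": 0, "gripper": 255}
    - {"dp": [-150, 0, 0], "spin": 0, "gripper": 255}
    - {"dp": [-155, 0, 0], "spin": 0, "gripper": 255}

```text
time_s: 18.0
tcp_pos: [0.5078, -0.2092, 0.3217]
tool_rot: [0.056, 0.7, -0.061, 0.709]
wrist_force: [1.0, -1.7, -2.1]
gripper_width: 0.123
```

```bash
python3 - <<'E'
from h import *
s,M=state();print(dp([.6016,.2238,.31],s,M))
p,d,W=cloud("side");cv2.imwrite("pics/s6.png",p[:,:,::-1])
E
```

```text
t 18.0 tcp [ 0.5078 -0.2092  0.3217] x [ 0.0114 -0.0079 -0.9999] z [ 0.9861 -0.1654  0.0126] F [ 1.  -1.7 -2.1] M [ 0.02  0.02 -0.01] w 0.123 q [ 1.07  0.34 -0.96  1.71  0.3   1.23 -0.13]
[  9.3 442.6  20.7]
```

View pics/s6.png

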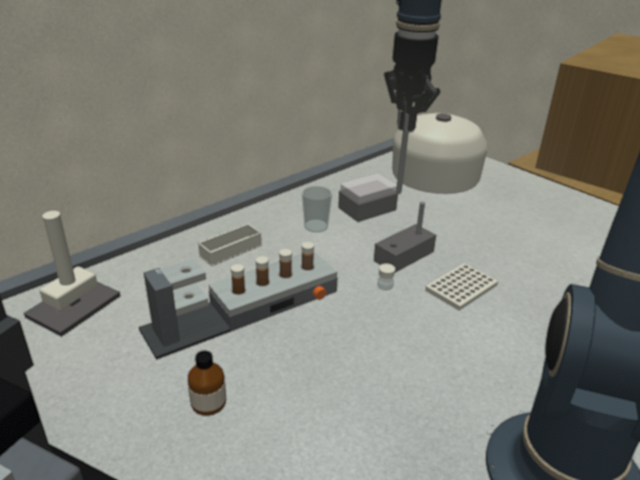

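>>> move_arm:
  targets:
    - {"dp": [0, 12, 0], "spin": 0, "gripper": 255}
    - {"dp": [0, 45, 2], "spin": 0, "gripper": 255}
    - {"dp": [0, 95, 4], "spin": 0, "gripper": 255}
    - {"dp": [0, 150, 7], "spin": 0, "gripper": 255}
    - {"dp": [0, 205, 10], "spin": 0, "gripper": 255}
    - {"dp": [0, 260, 12], "spin": 0, "gripper": 255}
    - {"dp": [0, 315, 15], "spin": 0, "gripper": 255}
    - {"dp": [0, 365, 17], "spin": 0, "gripper": 255}
    - {"dp": [0, 405, 19], "spin": 0, "gripper": 255}
    - {"dp": [0, 432, 20], "spin": 0, "gripper": 255}

```text
time_s: 19.3
tcp_pos: [0.5975, 0.2169, 0.3177]
tool_rot: [0.055, 0.702, -0.06, 0.708]
wrist_force: [-0.8, -0.1, -1.9]
gripper_width: 0.124
```

>>> move_arm:
  targets:
    - {"dp": [0, 5, 0], "spin": 0, "gripper": 255}
    - {"dp": [0, 5, 0], "spin": 0, "gripper": 255}
    - {"dp": [0, 5, 0], "spin": 0, "gripper": 255}

```text
time_s: 19.68
tcp_pos: [0.5985, 0.2201, 0.3173]
tool_rot: [0.055, 0.702, -0.061, 0.708]
wrist_force: [0.9, -1.2, -2.0]
gripper_width: 0.119
```

```bash
python3 - <<'E'
from h import *
s,M=state();print(dp([.6016,.2238,.31],s,M))
p,d,W=cloud("side");cv2.imwrite("pics/s7.png",cv2.resize(p[170:350,100:300,::-1],None,fx=3.3,fy=3.3,interpolation=cv2.INTER_CUBIC))
p,d,W=cloud("top");cv2.imwrite("pics/t7.png",cv2.resize(p[100:300,100:300,::-1],None,fx=3,fy=3,interpolation=cv2.INTER_CUBIC))
t=s["tcp_pos"]
for P in([.6016,.2238,.13],[.6016,.2238,.075],t+M@[.1543,0,0],t+[0,0,-.1543],t):print(np.round((proj("side",P)-[100,170])*3.3,1))
E
```

```text
t 19.68 tcp [0.5985 0.2201 0.3173] x [ 0.0075 -0.0081 -0.9999] z [ 0.9865 -0.1637  0.0088] F [ 0.9 -1.2 -2. ] M [ 0.01  0.06 -0.03] w 0.119 q [ 0.21  0.52 -0.95  1.51  0.44  1.33 -0.94]
[7.3 4.2 2.3]
[281.4 326.8]
[291.4 412.3]
[285.7 271.2]
[284.8 273. ]
[253.2  -5.9]
```

View pics/s7.png

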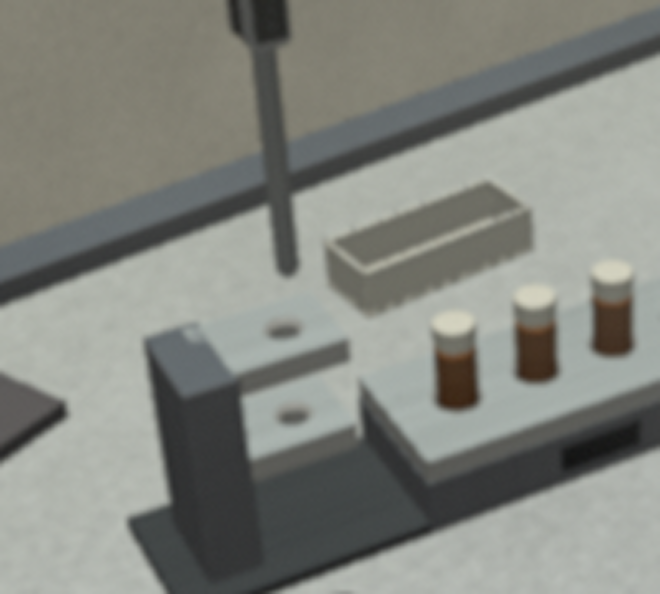

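View pics/t7.png

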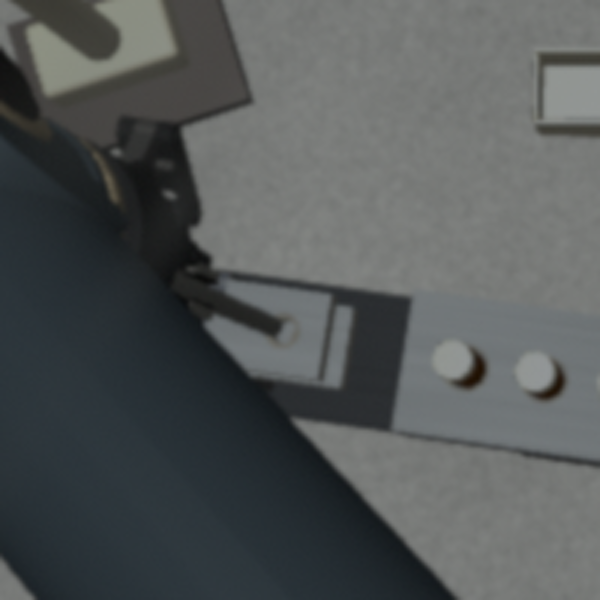

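>>> move_arm:
  targets:
    - {"dp": [5, 4.9, 1.3], "spin": 0, "gripper": 255}
    - {"dp": [12, 4.9, 1.3], "spin": 0, "gripper": 255}
    - {"dp": [20, 4.9, 1.3], "spin": 0, "gripper": 255}
    - {"dp": [23, 4.9, 1.3], "spin": 0, "gripper": 255}
    - {"dp": [24, 4.9, 1.3], "spin": 0, "gripper": 255}
    - {"dp": [24, 4.9, 1.3], "spin": 0, "gripper": 255}

```text
time_s: 20.52
tcp_pos: [0.601, 0.2247, 0.2937]
tool_rot: [0.056, 0.702, -0.061, 0.708]
wrist_force: [-0.4, 0.3, -1.2]
gripper_width: 0.12
```

```bash
python3 - <<'E'
from h import *
s,M=state();print(dp([.6006,.2247,.294],s,M))
p,d,W=cloud("side");cv2.imwrite("pics/s8.png",cv2.resize(p[230:310,150:230,::-1],None,fx=7,fy=7,interpolation=cv2.INTER_CUBIC))
p,d,W=cloud("top");cv2.imwrite("pics/t8.png",cv2.resize(p[170:250,150:230,::-1],None,fx=7,fy=7,interpolation=cv2.INTER_CUBIC))
t=s["tcp_pos"]
tip=t+M@[.1543,0,0]
print("tip",tip,"side",(proj("side",tip)-[150,230])*7,(proj("side",[.6016,.2238,.13])-[150,230])*7)
print("top",(proj("top",tip)-[150,170])*7,(proj("top",[.6016,.2238,.13])-[150,170])*7)
E
```

```text
t 20.52 tcp [0.601  0.2247 0.2937] x [ 0.0083 -0.0074 -0.9999] z [ 0.9864 -0.1639  0.0094] F [-0.4  0.3 -1.2] M [-0.03 -0.05 -0.01] w 0.12 q [ 0.2   0.54 -0.94  1.53  0.46  1.29 -0.96]
[-0.3 -0.1 -0.4]
tip [0.60227152 0.22356367 0.13944042] side [242.57754226 239.538531  ] [246.9576245  273.28525341]
top [303.19328016 268.61709332] [312.62322486 276.16760478]
```

View pics/s8.png

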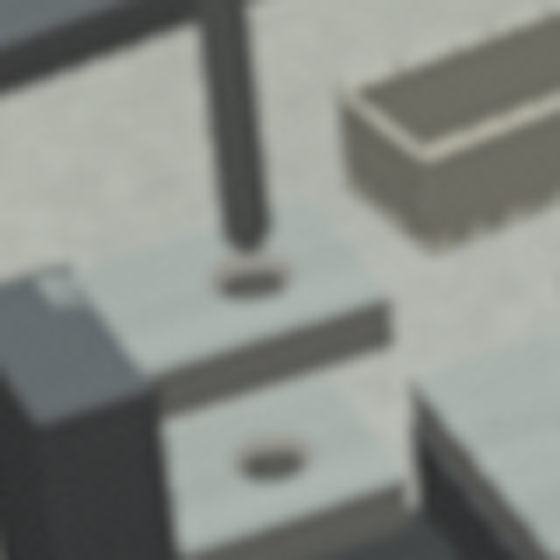

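View pics/t8.png

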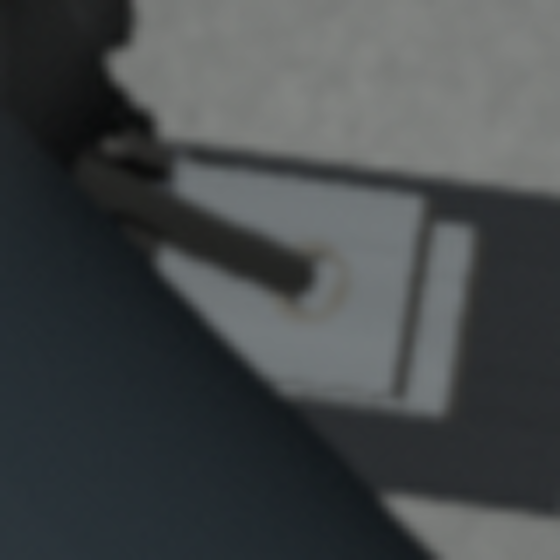

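The tip is over the upper bore. Side view puts the tip at (247,240) and the mouth at (252,283), matching prediction. I'll lower it slowly.

>>> move_arm:
  targets:
    - {"dp": [4, 0, -0.4], "spin": 0, "gripper": 255}
    - {"dp": [8, 0, -0.5], "spin": 0, "gripper": 255}
    - {"dp": [12, 0, -0.5], "spin": 0, "gripper": 255}
    - {"dp": [16, 0, -0.6], "spin": 0, "gripper": 255}
    - {"dp": [20, 0, -0.6], "spin": 0, "gripper": 255}

```text
time_s: 21.25
tcp_pos: [0.6006, 0.2247, 0.2735]
tool_rot: [0.056, 0.702, -0.061, 0.708]
wrist_force: [0.5, 0.7, -2.0]
gripper_width: 0.122
```

```bash
python3 - <<'E'
from h import *
s,M=state();print(s["tcp_pos"][2]-.1543)
p,d,W=cloud("side");cv2.imwrite("pics/s9.png",cv2.resize(p[230:310,150:230,::-1],None,fx=7,fy=7,interpolation=cv2.INTER_CUBIC))
E
```

```text
t 21.25 tcp [0.6006 0.2247 0.2735] x [ 0.0084 -0.0074 -0.9999] z [ 0.9864 -0.1639  0.0095] F [ 0.5  0.7 -2. ] M [0.02 0.01 0.05] w 0.122 q [ 0.2   0.56 -0.93  1.56  0.48  1.26 -0.98]
0.11921784455370837
```

View pics/s9.png

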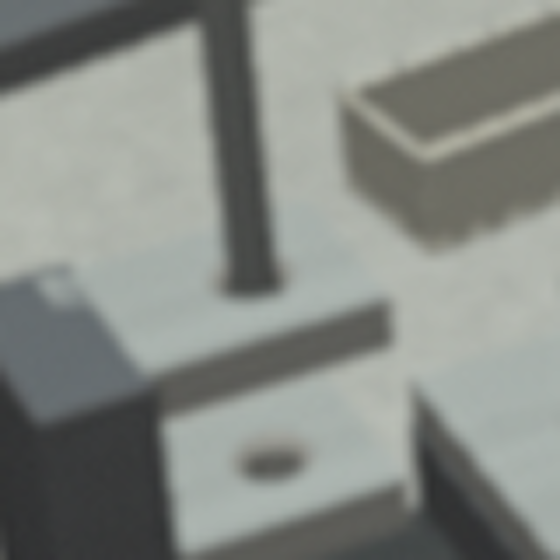

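>>> move_arm:
  targets:
    - {"dp": [5, 0, 0], "spin": 0, "gripper": 255}
    - {"dp": [11, 0, -0.1], "spin": 0, "gripper": 255}
    - {"dp": [17, 0, -0.2], "spin": 0, "gripper": 255}
    - {"dp": [23, 0.1, -0.2], "spin": 0, "gripper": 255}
    - {"dp": [29, 0.2, -0.3], "spin": 0, "gripper": 255}
    - {"dp": [34, 0.2, -0.3], "spin": 0, "gripper": 255}
    - {"dp": [37, 0.2, -0.3], "spin": 0, "gripper": 255}

```text
time_s: 22.18
tcp_pos: [0.6003, 0.2244, 0.2355]
tool_rot: [0.056, 0.702, -0.061, 0.707]
wrist_force: [-0.3, 1.1, -2.1]
gripper_width: 0.127
```

```bash
python3 - <<'E'
from h import *
s,M=state();print(s["tcp_pos"][2]-.1543)
p,d,W=cloud("side");cv2.imwrite("pics/s10.png",cv2.resize(p[230:310,150:230,::-1],None,fx=7,fy=7,interpolation=cv2.INTER_CUBIC))
E
```

```text
t 22.18 tcp [0.6003 0.2244 0.2355] x [ 0.0071 -0.008  -0.9999] z [ 0.9865 -0.1638  0.0084] F [-0.3  1.1 -2.1] M [-0.    0.04 -0.03] w 0.127 q [ 0.19  0.59 -0.91  1.61  0.5   1.19 -1.  ]
0.0812319801723832
```

View pics/s10.png

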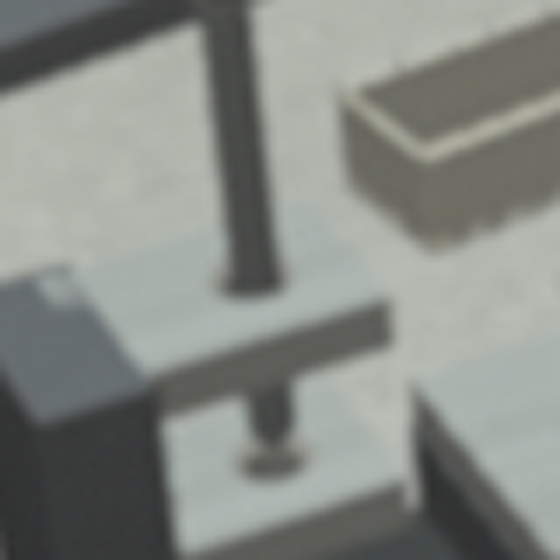

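The rod is well lined up with the lower bore, so I'll thread through in two steps. The tip has to go from 81 mm to 34 mm, 47 mm down.

>>> move_arm:
  targets:
    - {"dp": [4, 0, 0], "spin": 0, "gripper": 255}
    - {"dp": [8, 0, 0], "spin": 0, "gripper": 255}
    - {"dp": [12, 0, -0.1], "spin": 0, "gripper": 255}
    - {"dp": [16, 0, -0.1], "spin": 0, "gripper": 255}
    - {"dp": [20, 0, -0.2], "spin": 0, "gripper": 255}

```text
time_s: 22.85
tcp_pos: [0.6002, 0.2241, 0.215]
tool_rot: [0.055, 0.702, -0.061, 0.707]
wrist_force: [-0.5, 0.5, -2.1]
gripper_width: 0.12
```

```bash
python3 - <<'E'
from h import *
s,M=state();print(s["tcp_pos"][2]-.1543)
E
```

```text
t 22.85 tcp [0.6002 0.2241 0.215 ] x [ 0.0067 -0.0082 -0.9999] z [ 0.9865 -0.1638  0.008 ] F [-0.5  0.5 -2.1] M [0.03 0.02 0.03] w 0.12 q [ 0.18  0.61 -0.9   1.63  0.52  1.16 -1.02]
0.060672136734112536
```

>>> move_arm:
  targets:
    - {"dp": [4, 0, 0], "spin": 0, "gripper": 255}
    - {"dp": [9, 0, 0], "spin": 0, "gripper": 255}
    - {"dp": [14, 0, -0.1], "spin": 0, "gripper": 255}
    - {"dp": [19, 0, -0.1], "spin": 0, "gripper": 255}
    - {"dp": [24, 0, -0.2], "spin": 0, "gripper": 255}
    - {"dp": [26, 0, -0.2], "spin": 0, "gripper": 255}
    - {"dp": [26, 0, -0.2], "spin": 0, "gripper": 255}
    - {"dp": [26, 0, -0.2], "spin": 0, "gripper": 255}
    - {"dp": [26, 0, -0.2], "spin": 0, "gripper": 255}

```text
time_s: 23.98
tcp_pos: [0.6002, 0.224, 0.1891]
tool_rot: [0.056, 0.702, -0.061, 0.707]
wrist_force: [0.3, -0.1, -1.9]
gripper_width: 0.122
```

```bash
python3 - <<'E'
from h import *
s,M=state();print(s["tcp_pos"][2]-.1543, np.abs(s["dq"]).max())
p,d,W=cloud("side");cv2.imwrite("pics/s11.png",cv2.resize(p[170:350,100:350,::-1],None,fx=3.2,fy=3.2,interpolation=cv2.INTER_CUBIC))
print((proj("side",[.6016,.2238,.034])-[100,170])*3.2)
p,d,W=cloud("top");cv2.imwrite("pics/t11.png",p[:,:,::-1])
E
```

```text
t 23.98 tcp [0.6002 0.224  0.1891] x [ 0.007  -0.008  -0.9999] z [ 0.9864 -0.164   0.0083] F [ 0.3 -0.1 -1.9] M [ 0.03 -0.11  0.01] w 0.122 q [ 0.17  0.63 -0.89  1.65  0.55  1.12 -1.03]
0.034817584126311835 0.001881734718852062
[289.36568533 458.55693804]
```

View pics/s11.png

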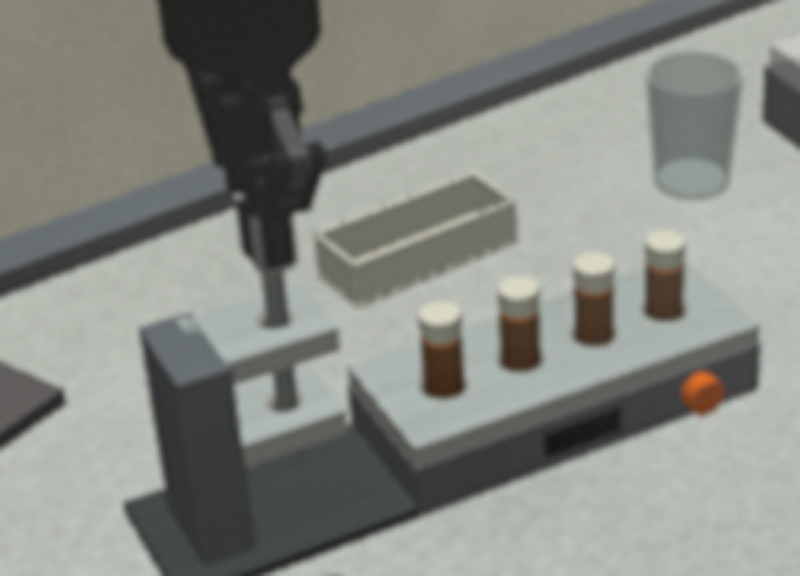

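View pics/t11.png

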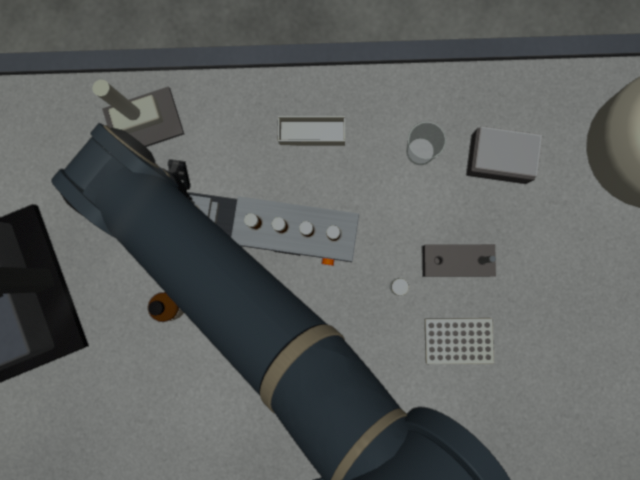

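The rod passes through both arms, at (274,320) and (285,405) in the side crop. All four vials are standing, the other things I can see are in place, and the wrist carries only the rod's weight. I'm handing it in.

```bash
python3 - <<'E'
from cell import env
print(env.job_done())
E
```

```text
the job is handed in; nothing more can be done
None
```

I stood the spare vial in well 0, the empty one, and let go of it. Then I threaded the longer rod through the upper and lower bushings, where the gripper still holds it. I handed the job in at about 24 s of the 64 s allowed.

**Vial:** It reached the well floor at the expected height, with about 5 N of contact force. In both cameras it stands level and in line with the other three.

**Rod:** The tip works out at about 35 mm above the table, against a target of 34 mm midway between the lower bushing and the plate. That height comes from the gripper's position; the side picture doesn't show the tip clearly enough to confirm it. The wrist force was about 1.9 N, roughly the rod's own weight, so it isn't resting on the plate. The arm was still.

**Discrepancies:**
- The top camera was about 2 mm off from the robot in y. I corrected for this with two centring grasps on the spare vial, which moved it by about 2 mm on the table before pickup.
- The tool ended tilted about 0.6°, well within the bushing clearance. I saw no side forces while threading.

In the last pictures the short rod and the other loose things were where they started. The reagent bottle was partly hidden behind the arm.

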